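# Refill the lockable jam case

## Task

Open the lockable jam case by pushing its release key straight through the small hole in the sloping panel until the latch lets go and the lid springs up, then stand the red jar that is waiting beside the case upright in the empty well. Close the lid until the latch has caught it, and leave the key upright in its stand, pushed all the way down; leave the other jars in their wells and do not knock the bell, tape or timer about.

Things in the scene. Friction and masses are not known exactly. Their poses are not given: they have to be found in the camera images.
- case: lockable jam jar case, fixed, 210 (x) x 190 (y) x 79 mm high; origin on the worktop, mid-width, the case spans x -92 to +118 mm; -x is the staff side, towards the robot. x -92 to -32: grey panel sloping at 28 degrees, z 42 rising to 74 mm away from the robot, with the release hole. x -10 to +112: jar compartment, 181 mm wide inside, clear walls 74 mm high, wood floor at z 15 mm with 4 wells
- release_hole: centre of the mouth of the round guide bore (13 mm wide, 18 mm deep) in a square steel boss on the sloping panel; +z points out along the bore, 28 degrees from vertical towards the robot; y as the case's. The latch pad lies 21 mm below the mouth; a key tip pushed to 28 mm or so (6 to 8 N) frees the lid, 32 mm is the end. A key over 15 degrees off the axis jams
- latch (a joint): the spring latch inside the panel: angle, rad; 0 = at rest (hooked), about 0.2 to 0.25 = lid let go, 0.42 = end of travel; it springs back when let go
- lid (a joint): hinge of the clear lid along the case's far (+x) edge, rad: 0 shut (latched it rests at about 0.01), springs up by itself to its stop at 1.35 (nearly upright) in about 1.5 s when freed. To close, push its outer (far) face towards the robot and down, about 2 N at the edge; the last 15 mm at the near edge need about 8 N until the latch snaps over
- lid_hinge (a point): middle of the lid's hinge line, 76.5 mm above the worktop, 113 mm along the case's x; axes turn with the lid (equal to the case's when shut)
- lid_edge (a point): middle of the lid's free edge, 146 mm from the hinge (near edge when shut, top edge when open), at mid-thickness of the 4 mm plate, 188 mm wide; axes turn with the lid, its z points out of the outer face. A strip on the outer face is 1 mm proud. The upright glass of the pastry display stands behind the case, at world x = 690 mm: lean the tool back to reach behind the raised lid
- empty_well (a point): centre of the floor of the empty well, 7 mm above the worktop; axes as the case's. The four wells are round, 53 mm wide, 8 mm deep, at case x 22.5 and 79.5, y -38 and +38 mm; the empty one is at (22.5, +38), nearest the robot on the left; the others hold jars
- key: release key, 104 mm long, 60 g, upright in its stand: steel rod 8 mm thick and 58 mm long with a tapered tip, a 17 mm collar (58 to 62 mm from the tip), then a flat red handle 24 (x) x 14 (y) mm, from 62 to 104 mm; origin at the tip, z points from tip to handle; pinch the handle across its y
- key_tip (a point): the tip of the key (same point as the key's origin)
- key_stand: weighted key stand, fixed: black block 40 x 40 mm, 64 mm high, on a 64 x 64 mm rubber foot, with a hole 12 mm across in the middle of its top, down to 5 mm above the worktop; origin: centre of its underside; the key stands in it with its collar on the top and its tip at z 6 mm
- jar_red: red portion jam jar with a white lid, 45 mm across, 50 mm high, about 60 g, standing on the worktop beside the case; origin: centre of its underside
- jar_orange: orange jam jar of the same size in a well of the case
- jar_purple: purple jam jar of the same size in a well of the case
- jar_amber: amber jam jar of the same size in a well of the case
- bell: service bell, 62 mm across, 48 mm high; origin: centre of its underside; bystander
- tape: roll of brown tape lying flat, 93 mm across, 48 mm high; origin: centre of its underside; bystander
- timer: white kitchen timer, 32 x 65 x 64 mm, standing on its edge; origin: centre of its underside; bystander
Not all that is in view belongs to the job. Leave any yellow look-alike of the jar_red alone.

How it is judged (in metres and radians):
On the way, in this order (a step that is already met when the one before it is completed fails the run):
1. the key's tip is in the release hole, at least 21 mm deep, and has pushed the latch back by 0.12 rad (z of key_tip in the frame of release_hole between -0.06 and -0.021 m and x of key_tip in the frame of release_hole between -0.008 and 0.008 m and y of key_tip in the frame of release_hole between -0.008 and 0.008 m and value of joint latch above 0.12 rad), for 0.03 s.
2. the lid has sprung up (over 1.1 rad) (value of joint lid above 1.1 rad), for 0.1 s.
3. the red jar stands upright in the empty well (horizontal distance between jar_red and empty_well below 0.008 m and z of jar_red in the frame of empty_well between -0.004 and 0.004 m and angle between jar_red's own z axis and vertical below 0.1 rad), for 0.2 s.
At the end, for the whole second after the job is handed in: Red jar upright on the floor of the empty well (8 mm sideways, 4 mm in height); lid shut (under 0.05 rad) and latch sprung back (under 0.08 rad); key upright in its stand (tip within 8 mm of its centre, 16 mm of the worktop); other jars upright where they were (15 mm); all at rest (all of step 3 and linear speed of each of jar_red, key below 0.02 m/s and value of joint lid below 0.05 rad and value of joint latch below 0.08 rad and horizontal distance between key_tip and key_stand below 0.008 m and z of key_tip in the frame of key_stand between 0 and 0.016 m and angle between key's own z axis and vertical below 0.12 rad and distance of each of jar_orange, jar_purple, jar_amber from where it was at the start of the episode below 0.015 m and angle between each of jar_orange, jar_purple, jar_amber's own z axis and vertical below 0.1 rad); the robot touches nothing.
It fails at once if the bell, tape or timer is shifted by more than 30 mm (distance of any of bell, tape, timer from where it was at the start of the episode above 0.03 m).
It fails at once if another jar is taken out of its well (distance of any of jar_orange, jar_purple, jar_amber from where it was at the start of the episode above 0.04 m).
It also fails if it takes over 72 s, if anything falls off the work surface, if the arm or the gripper's body presses on something with over 40 N, if the wrist force passes 120 N, or if a joint passes its speed limit or range.

## Robot

A 7-joint arm with a two-finger parallel gripper is mounted at the origin on a cart in front of the work surface, level with it; the furniture and walls round the work are solid. World frame = base frame: x ahead of the robot, y to its left, z up, the work surface at z = 0. Lengths are in mm, angles in rad, forces in N, time in s.
With the tool pointing down it reaches from about 400 to 875 mm from the base axis. Payload 4.4 kg.
Tool frame: the origin (TCP) lies at the very end of the fingers, on their centre line; the grasp point (between the pads) lies 19 mm behind it; z points along the fingers, y is the line along which they close (so a half turn about z gives the same grasp; the last joint's range is limited). The gripper opens to 85 mm and grips with 20 to 120 N. Pads are 22 mm wide; open, the fingers measure 114 mm over their backs; the gripper's body (76 mm by 85 mm) begins 54 mm behind the grasp point. The pads swing forward as they close: fully open they stand 13 mm farther back than shut.
Start: joints at [1.207, 0.628, 0.038, 1.517, -0.027, 0.996, -0.02], TCP at [190.749, -621.396, 231.313] pointing down, gripper open.
Joint ranges: [-3.06, 3.06], [-0.37, 2.12], [-1.25, 1.32], [0.18, 2.47], [-1.1, 4.24], [0.23, 1.98], [-2.94, 2.94]. Speed limits (rad/s): [2.57, 2.57, 3.14, 3.14, 3.14, 3.14, 3.14].

## Interface

Orientations are given as [roll, pitch, yaw] about the fixed x, y, z axes, in that order (R = Rz(yaw) Ry(pitch) Rx(roll)).
In Python, from cell import read_state, get_image, camera_params, finish_job gives the robot as it stands.
- The arm moves only by the tool arm_command, never from a script. Its argument "deltas" is a list of rows, each an object of numbers: "dx", "dy", "dz": the shift along the world's x, y, z in m; "yaw": the turn about the world's z in degrees; "jaw": the opening, from 0 (shut) to 1 (fully open). A call has 1 to 20 rows; each row is the pose to reach, as a shift and turn from the pose commanded when the call began; what a row does not reach only later rows make up. A row lasts 1/10 s, in which the tool goes at most 50 mm and 8.59 degrees, less where a joint would pass 70% of its speed; a pose out of reach is approached as far as the arm can. A call with a gripper value outside its range is refused whole. The fingers move at their own pace and stop on an object; the grip force is fixed at half the most. Time passes only in rows, so rows that repeat a pose let the fingers close. It gives the time, the measured TCP pose, the force, the opening and the grip force at its end, in the units of the state.
- read_state(): the state, without advancing time (a new reading comes with each control period).
- get_image(name): name is "scene" or "top" or "wrist"; returns (picture, depth): 384x512x3 uint8, red, green, blue; 384x512 float32, mm along the optical axis (not along the pixel's ray), 0 where there is no reading.
- camera_params(name): a dict with "camera_matrix" (3x3 intrinsics, pixels), "extrinsics" (4x4, takes a point from camera to world coordinates). Camera axes: x right, y down, z forward; pixel columns grow to the right and rows downward; lengths in mm; the calibration is good to about 2 mm. A picture is of the moment at which its call begins: read the wrist's pose just before it. camera_params takes no time and is no camera call; for the wrist camera it gives the pose at the moment of the call.
- finish_job(): hands the job in; it is judged then, once.
The state is a dict: "clock": time; "qpos": joint angles; "qd": joint speeds; "tau": joint torques, N m; "eef_pos": TCP position; "tool_rot": TCP orientation; "force": force on the tool from outside, world axes, zero at the start; "torque": the same for the moment, N m; "width": finger opening in mm; "gripper_force": force on a finger pad.
Only numpy, scipy, OpenCV 4.12 (cv2) and the standard library are available. Lean on these libraries where they do the work, as an engineer would, in place of code of your own. Each camera call takes 0.05 s, during which the arm holds its last target. There are 200 camera calls.

## Working session

There is one attempt and no reset: what is moved stays moved. The work goes in short steps, Python scripts to look and compute and a tool call to move; the robot and the scene stay as the last step left them, time stands still between calls to the robot, and variables do not carry over. Pictures are saved under pics/ and viewed, at most 10 in all, crops included, and the job is handed in when it is done.

Besides the shell and the picture viewer there is one more tool, called after "Emit:" as name(argument=value, ...), one argument or row to a line, values as JSON. arm_command: Moves the arm, as the interface text tells. Its arguments: {"type":"object","properties":{"deltas":{"type":"array"}},"required":["deltas"]}

```bash
mkdir -p pics
cat > h.py <<'E'
import numpy as np, cv2
from cell import *
def grab(n,save=None):
    P=camera_params(n); rgb,d=get_image(n)
    if save: cv2.imwrite('pics/'+save,rgb[:,:,::-1])
    K=np.array(P['camera_matrix']);T=np.array(P['extrinsics'])
    v,u=np.mgrid[:384,:512]
    p=np.stack([(u-K[0,2])/K[0,0]*d,(v-K[1,2])/K[1,1]*d,d,np.ones_like(d)],-1)@T.T
    return rgb,d,p[...,:3],K,T
E
python3 - <<'E'
from h import *
s=read_state();print({k:np.round(v,3).tolist() for k,v in s.items()})
for n in('scene','top','wrist'):
    r,d,p,K,T=grab(n,n+'0.png'); print(n,K[0,0],T.round(3).tolist()); np.savez(n+'0.npz',r=r,d=d,p=p,K=K,T=T)
a=cv2.imread('pics/scene0.png');b=cv2.imread('pics/top0.png')
E
```

```text
{'clock': 0.0, 'qpos': [1.207, 0.629, 0.038, 1.518, -0.027, 0.996, -0.02], 'qd': [0.001, -0.002, -0.0, 0.002, 0.003, 0.001, -0.0], 'tau': [-0.001, -56.343, 1.226, -19.345, 0.011, 0.01, 0.0], 'eef_pos': [190.554, -620.77, 230.393], 'tool_rot': [-3.14, 0.0, 0.298], 'force': [0.426, 0.557, 0.098], 'torque': [-0.024, -0.02, 0.066], 'gripper_force': 0.0, 'width': 85.474}
scene 378.17972363291045 [[0.919, -0.292, 0.265, 266.788], [-0.395, -0.701, 0.594, -450.284], [0.012, -0.651, -0.759, 722.343], [0.0, 0.0, 0.0, 1.0]]
top 356.8589402617649 [[0.022, -0.992, 0.123, 397.849], [-0.999, -0.024, -0.022, 86.252], [0.025, -0.123, -0.992, 940.777], [0.0, 0.0, 0.0, 1.0]]
wrist 302.98035894909617 [[0.293, -0.922, -0.253, 255.021], [-0.956, -0.283, -0.076, -601.472], [-0.001, 0.264, -0.965, 372.163], [0.0, 0.0, 0.0, 1.0]]
```

View pics/scene0.png

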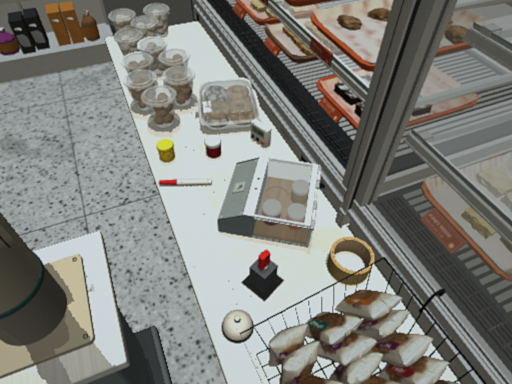

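View pics/top0.png

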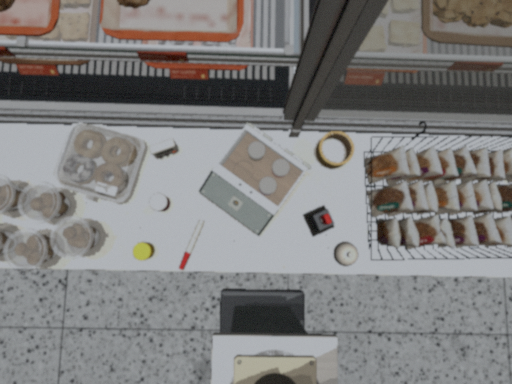

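Run:
```python
from h import *
z=np.load('top0.npz');r,d,p=z['r'],z['d'],z['p']
s=np.load('scene0.npz');R2,p2=s['r'],s['p']
hsv=cv2.cvtColor(r,cv2.COLOR_RGB2HSV).astype(int)
def rect(m,name):
    q=p[m]; xy=q[:,:2].astype(np.float32); print(name,len(q),np.median(q,0).round(1),'mm',(q.max(0)+q.min(0))/2,cv2.minAreaRect(xy))
# heights
H=p[...,2]
def win(u0,u1,v0,v1):
    m=np.zeros(H.shape,bool);m[v0:v1,u0:u1]=1;return m
print('table z',np.median(H[240:260,60:120]))
w=win(298,345,200,240)
red=(hsv[...,0]<12)|(hsv[...,0]>168)
rect(w&(H>80)&red&(hsv[...,1]>120),'keyhandle')
rect(w&(H>56)&(H<72),'standtop')
rect(win(148,170,190,214)&(H>40),'redjar')
rect(win(130,156,240,262)&(H>40),'yellowjar')
c=win(195,312,120,236)
rect(c&(H>68)&(H<90),'case hi'); rect(c&(H>38),'case all')
rect(win(315,356,128,170)&(H>40),'tape');rect(win(333,358,240,266)&(H>30),'bell');rect(win(150,180,138,160)&(H>50),'timer')
for v in range(190,216,2): print(v,[tuple(p[v,u].round(0).astype(int)) for u in (228,232,236,240,244)])
big=cv2.resize(r[115:245,140:370,::-1],None,fx=3.4,fy=3.4,interpolation=cv2.INTER_CUBIC);cv2.imwrite('pics/c1.png',big)
```

```text
table z 3.011639160876314
keyhandle 68 [ 442.1 -107.3  108.6] mm [ 442.98453762 -109.10115701   96.59712698] ((443.831298828125, -109.26676940917969), (22.019773483276367, 12.047337532043457), 24.7572078704834)
standtop 180 [ 441.6 -103.8   64. ] mm [ 444.11706895 -110.49484038   62.48335001] ((444.3419494628906, -110.39425659179688), (39.958641052246094, 40.64179229736328), 25.23362159729004)
redjar 265 [479.8 299.7  49.8] mm [449.27054677 203.89545466 490.67122454] ((452.5071105957031, 201.13150024414062), (250.62852478027344, 43.87175369262695), 74.48456573486328)
yellowjar 278 [358.5 333.1  49.2] mm [367.38635138 221.16927015 490.50563494] ((366.4799499511719, 220.36769104003906), (41.753150939941406, 272.288818359375), 4.446755409240723)
case hi 5520 [566.8  51.7  79.5] mm [561.30417713  68.11579696  78.9800487 ] ((561.1729736328125, 67.84822845458984), (241.142333984375, 292.7811279296875), 0.13445591926574707)
case all 7584 [552.3  63.6  78.7] mm [540.42079432  67.93089858 489.55849347] ((540.0717163085938, 67.05060577392578), (284.1844482421875, 295.8756408691406), 0.37912380
[... 2867 characters left out ...]
]
210 [(np.int64(462), np.int64(126), np.int64(43)), (np.int64(462), np.int64(116), np.int64(47)), (np.int64(462), np.int64(106), np.int64(49)), (np.int64(462), np.int64(96), np.int64(51)), (np.int64(462), np.int64(86), np.int64(57))]
212 [(np.int64(457), np.int64(126), np.int64(45)), (np.int64(457), np.int64(116), np.int64(42)), (np.int64(457), np.int64(106), np.int64(48)), (np.int64(457), np.int64(96), np.int64(52)), (np.int64(457), np.int64(86), np.int64(58))]
214 [(np.int64(455), np.int64(128), np.int64(-2)), (np.int64(452), np.int64(116), np.int64(43)), (np.int64(452), np.int64(106), np.int64(46)), (np.int64(452), np.int64(96), np.int64(49)), (np.int64(452), np.int64(86), np.int64(52))]
```

View pics/c1.png

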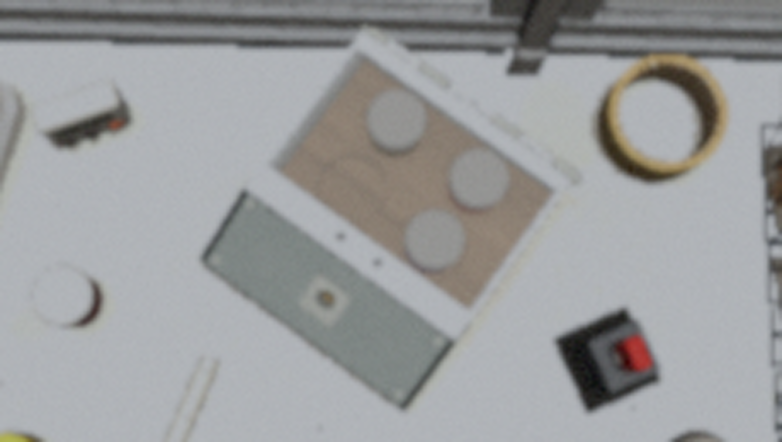

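Emit:
arm_command(
  deltas=[
    {"dx":0.02,"dy":0.04,"dz":0.0},
    {"dx":0.04,"dy":0.08},
    {"dx":0.06,"dy":0.125},
    {"dx":0.08,"dy":0.165},
    {"dx":0.1,"dy":0.205,"yaw":2},
    {"dx":0.12,"dy":0.245,"yaw":4},
    {"dx":0.14,"dy":0.285,"yaw":6},
    {"dx":0.16,"dy":0.33,"yaw":8},
    {"dx":0.185,"dy":0.37,"yaw":8},
    {"dx":0.205,"dy":0.41,"yaw":8},
    {"dx":0.225,"dy":0.455,"yaw":8},
    {"dx":0.245,"dy":0.495,"yaw":8},
    {"dx":0.252,"dy":0.512,"dz":-0.02,"yaw":8},
    {"dx":0.252,"dy":0.512,"dz":-0.03,"yaw":8},
    {"dx":0.252,"dy":0.512,"dz":-0.03,"yaw":8},
    {"dx":0.252,"dy":0.512,"dz":-0.03,"yaw":8},
  ],
)

```text
invalid input at $.deltas[0]: expected keys dx, dy, dz, yaw, jaw
```

Run:
```python
from h import *
s=read_state();print(np.round(s['eef_pos'],1),np.round(np.degrees(s['tool_rot']),1),s['clock'],s['qpos'])
r,d,p,K,T=grab('wrist','w1.png');np.savez('w1.npz',r=r,d=d,p=p,K=K,T=T)
H=p[...,2];hsv=cv2.cvtColor(r,cv2.COLOR_RGB2HSV).astype(int)
red=((hsv[...,0]<12)|(hsv[...,0]>168))&(hsv[...,1]>120)&(d>0)&(np.hypot(p[...,0]-443,p[...,1]+109)<60)
def cc(m,near):
    n,l,st,c=cv2.connectedComponentsWithStats(m.astype(np.uint8));i=1+np.argmax(st[1:,4]);return l==i
def rep(m,n):
    m=cc(m,0);q=p[m];print(n,m.sum(),np.median(q,0).round(1),cv2.minAreaRect(q[:,:2].astype(np.float32)),np.argwhere(m).mean(0).round())
rep(red&(H>100),'handle top');rep((np.hypot(p[...,0]-443,p[...,1]+109)<60)&(abs(H-63)<5)&(d>0),'stand top')
# lid in top image
z=np.load('top0.npz');r,d,p=z['r'],z['d'],z['p'];H=p[...,2]
m=(abs(H-79)<5)&(p[...,0]<690)&(abs(p[...,1]-60)<160);rep(m,'lid')
m=(H>36)&(H<90)&(p[...,0]<690)&(np.hypot(p[...,0]-540,p[...,1]-60)<170);rep(m,'case')
```

```text
[ 190.6 -620.9  230.6] [-179.9    0.    17.1] 0.15 [ 1.20718109  0.62914034  0.03841866  1.51812239 -0.02696623  0.99633152
 -0.02004004]Traceback (most recent call last):
  File "<stdin>", line 10, in <module>
  File "<stdin>", line 9, in rep
  File "<stdin>", line 7, in cc
    return _wrapfunc(a, 'argmax', axis=axis, out=out, **kwds)
    return bound(*args, **kwds)
ValueError: attempt to get argmax of an empty sequence
```

View pics/w1.png

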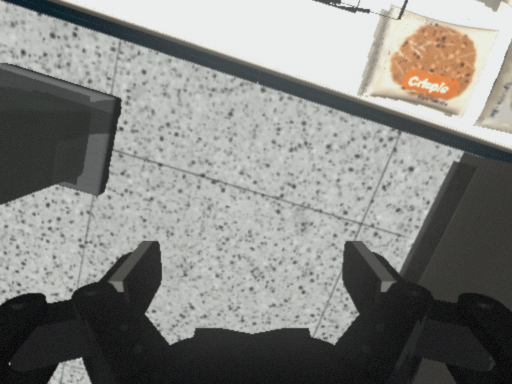

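The arm did not move (all keys are needed in every row); the picture shows only floor and the open fingers. I'll repeat the move with full rows.

Emit:
arm_command(
  deltas=[
    {"dx":0.02,"dy":0.04,"dz":0,"yaw":0,"jaw":1},
    {"dx":0.06,"dy":0.125,"dz":0,"yaw":0,"jaw":1},
    {"dx":0.1,"dy":0.205,"dz":0,"yaw":4,"jaw":1},
    {"dx":0.14,"dy":0.285,"dz":0,"yaw":8,"jaw":1},
    {"dx":0.185,"dy":0.37,"dz":0,"yaw":8,"jaw":1},
    {"dx":0.225,"dy":0.455,"dz":0,"yaw":8,"jaw":1},
    {"dx":0.252,"dy":0.512,"dz":-0.03,"yaw":8,"jaw":1},
    {"dx":0.252,"dy":0.512,"dz":-0.03,"yaw":8,"jaw":1},
    {"dx":0.252,"dy":0.512,"dz":-0.03,"yaw":8,"jaw":1},
    {"dx":0.252,"dy":0.512,"dz":-0.03,"yaw":8,"jaw":1},
    {"dx":0.252,"dy":0.512,"dz":-0.03,"yaw":8,"jaw":1},
    {"dx":0.252,"dy":0.512,"dz":-0.03,"yaw":8,"jaw":1},
    {"dx":0.252,"dy":0.512,"dz":-0.03,"yaw":8,"jaw":1},
    {"dx":0.252,"dy":0.512,"dz":-0.03,"yaw":8,"jaw":1},
    {"dx":0.252,"dy":0.512,"dz":-0.03,"yaw":8,"jaw":1},
    {"dx":0.252,"dy":0.512,"dz":-0.03,"yaw":8,"jaw":1},
  ],
)

```text
clock: 1.8
eef_pos: [442.2, -110.9, 201.4]
tool_rot: [3.141, 0.0, 0.435]
force: [0.7, 0.7, 0.8]
width: 85.5
gripper_force: 0.0
```

```bash
cat >> h.py <<'E'
def cc(m):
    n,l,st,c=cv2.connectedComponentsWithStats(m.astype(np.uint8));return l==1+np.argmax(st[1:,4]) if n>1 else m
def rep(p,m,n):
    m=cc(m);q=p[m]
    if len(q)<4: print(n,'none');return
    print(n,m.sum(),np.median(q,0).round(1),[np.round(a,1) for a in cv2.minAreaRect(q[:,:2].astype(np.float32))],'vu',np.argwhere(m).mean(0).round())
def st():
    s=read_state();print(np.round(s['eef_pos'],1),np.round(np.degrees(s['tool_rot']),1),round(s['clock'],2),'F',np.round(s['force'],1),'w',round(s['width'],1),'g',round(s['gripper_force'],1),'q6',np.round(s['qpos'],2))
E
python3 - <<'E'
from h import *
st()
r,d,p,K,T=grab('wrist','w2.png');np.savez('w2.npz',r=r,d=d,p=p,K=K,T=T)
H=p[...,2];hsv=cv2.cvtColor(r,cv2.COLOR_RGB2HSV).astype(int)
near=(np.hypot(p[...,0]-443,p[...,1]+109)<60)&(d>0)
red=((hsv[...,0]<12)|(hsv[...,0]>168))&(hsv[...,1]>120)&near
rep(p,red&(H>103),'handle top');rep(p,near&(abs(H-63)<5),'stand top')
z=np.load('top0.npz');r,d,p=z['r'],z['d'],z['p'];H=p[...,2]
rep(p,(abs(H-79)<5)&(p[...,0]<690)&(abs(p[...,1]-60)<160),'lid')
rep(p,(H>36)&(H<90)&(p[...,0]<690)&(np.hypot(p[...,0]-540,p[...,1]-60)<170),'case')
E
```

```text
[ 442.2 -110.9  201.4] [180.    0.   24.9] 1.8 F [0.7 0.7 0.8] w 85.5 g 0.0 q6 [ 0.22  0.4  -0.05  2.07  0.03  0.67 -0.99]
handle top 390 [ 446.  -109.5  108.6] [array([ 445.5, -109.9]), array([21. , 12.9]), np.float64(24.3)] vu [193. 252.]
stand top 1248 [ 448.4 -106.    63. ] [array([ 443.9, -110.1]), array([40.7, 39.6]), np.float64(25.6)] vu [179. 251.]
lid 4743 [566.3  47.6  79.7] [array([589.9,  30.6]), array([195.3, 219.9]), np.float64(55.3)] vu [167. 261.]
case 7116 [547.8  63.4  78.7] [array([585.6,  69.9]), array([254.9, 275.8]), np.float64(55.2)] vu [174. 254.]
```

View pics/w2.png

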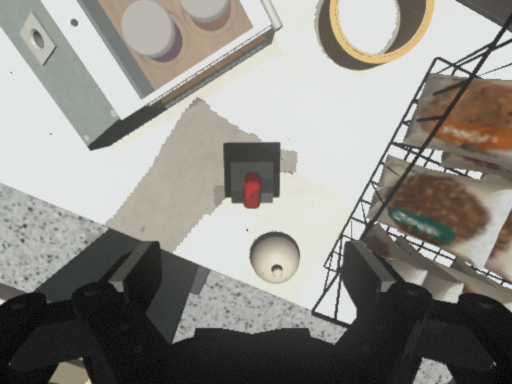

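Emit:
arm_command(
  deltas=[
    {"dx":0.0023,"dy":0.0009,"dz":-0.03,"yaw":0,"jaw":0.6},
    {"dx":0.0023,"dy":0.0009,"dz":-0.07,"yaw":0,"jaw":0.5},
    {"dx":0.0023,"dy":0.0009,"dz":-0.105,"yaw":0,"jaw":0.5},
    {"dx":0.0023,"dy":0.0009,"dz":-0.124,"yaw":0,"jaw":0.5},
    {"dx":0.0023,"dy":0.0009,"dz":-0.124,"yaw":0,"jaw":0.5},
    {"dx":0.0023,"dy":0.0009,"dz":-0.124,"yaw":0,"jaw":0.5},
    {"dx":0.0023,"dy":0.0009,"dz":-0.124,"yaw":0,"jaw":0},
    {"dx":0.0023,"dy":0.0009,"dz":-0.124,"yaw":0,"jaw":0},
    {"dx":0.0023,"dy":0.0009,"dz":-0.124,"yaw":0,"jaw":0},
    {"dx":0.0023,"dy":0.0009,"dz":-0.124,"yaw":0,"jaw":0},
    {"dx":0.0023,"dy":0.0009,"dz":-0.124,"yaw":0,"jaw":0},
    {"dx":0.0023,"dy":0.0009,"dz":-0.124,"yaw":0,"jaw":0},
  ],
)

```text
clock: 3.05
eef_pos: [446.0, -108.9, 78.6]
tool_rot: [3.14, -0.002, 0.437]
force: [-0.1, -0.0, 7.0]
width: 13.3
gripper_force: 59.4
```

Emit:
arm_command(
  deltas=[
    {"dx":0,"dy":0,"dz":0.02,"yaw":0,"jaw":0},
    {"dx":0,"dy":0,"dz":0.04,"yaw":0,"jaw":0},
    {"dx":0,"dy":0,"dz":0.052,"yaw":0,"jaw":0},
    {"dx":0,"dy":0,"dz":0.052,"yaw":0,"jaw":0},
    {"dx":0,"dy":0,"dz":0.052,"yaw":0,"jaw":0},
    {"dx":0,"dy":0,"dz":0.052,"yaw":0,"jaw":0},
  ],
)

```text
clock: 3.65
eef_pos: [444.6, -108.4, 128.8]
tool_rot: [-3.141, 0.001, 0.437]
force: [-0.7, -0.1, -0.1]
width: 13.0
gripper_force: 58.4
```

Emit:
arm_command(
  deltas=[
    {"dx":-0.0071,"dy":-0.0033,"dz":-0.0003,"yaw":0,"jaw":0},
    {"dx":-0.0141,"dy":-0.0066,"dz":-0.0014,"yaw":0,"jaw":0},
    {"dx":-0.0211,"dy":-0.0098,"dz":-0.003,"yaw":0,"jaw":0},
    {"dx":-0.0279,"dy":-0.013,"dz":-0.0054,"yaw":0,"jaw":0},
    {"dx":-0.0345,"dy":-0.016,"dz":-0.0084,"yaw":0,"jaw":0},
    {"dx":-0.038,"dy":-0.0177,"dz":-0.011,"yaw":0,"jaw":0},
    {"dx":-0.038,"dy":-0.0177,"dz":-0.011,"yaw":0,"jaw":0},
    {"dx":-0.038,"dy":-0.0177,"dz":-0.011,"yaw":0,"jaw":0},
  ],
)

```text
clock: 4.45
eef_pos: [409.5, -126.2, 118.6]
tool_rot: [3.139, -0.004, 0.438]
force: [4.7, 0.9, 1.1]
width: 13.0
gripper_force: 60.1
```

Run:
```python
from h import *
st()
r,d,p,K,T=grab('scene','s3.png');np.savez('s3.npz',r=r,d=d,p=p,K=K,T=T)
a=cv2.resize(r[180:330,180:350,::-1],None,fx=4,fy=4,interpolation=cv2.INTER_CUBIC)
cv2.imwrite('pics/s3c.png',a[:600])
```

```text
[ 409.5 -126.2  118.6] [179.9  -0.2  25.1] 4.45 F [4.7 0.9 1.1] w 13.0 g 60.1 q6 [ 0.27  0.52 -0.05  2.22  0.06  0.39 -0.96]
```

View pics/s3c.png

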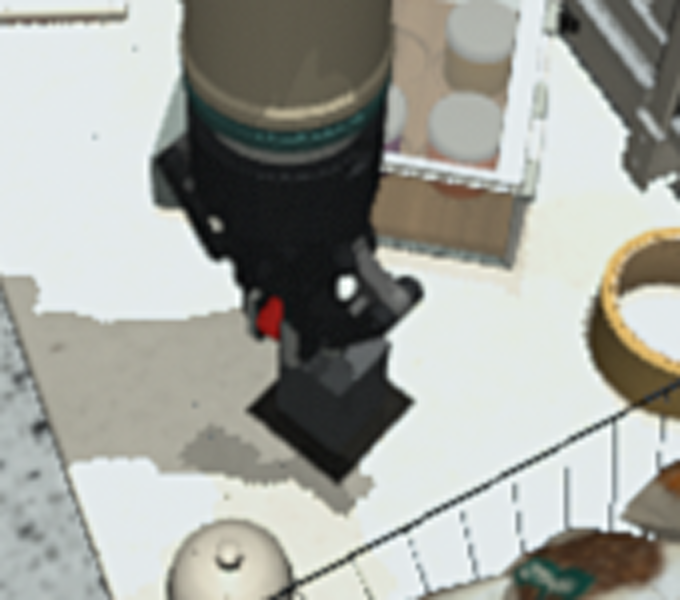

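Emit:
arm_command(
  deltas=[
    {"dx":-0.0045,"dy":-0.002,"dz":0.01,"yaw":0,"jaw":0},
    {"dx":-0.01,"dy":-0.0045,"dz":0.04,"yaw":0,"jaw":0},
    {"dx":-0.01,"dy":-0.0045,"dz":0.08,"yaw":0,"jaw":0},
    {"dx":-0.01,"dy":-0.0045,"dz":0.08,"yaw":0,"jaw":0},
    {"dx":-0.01,"dy":-0.0045,"dz":0.08,"yaw":0,"jaw":0},
  ],
)

```text
clock: 5.0
eef_pos: [396.1, -131.0, 198.4]
tool_rot: [-3.142, 0.001, 0.437]
force: [-1.0, 0.7, -0.3]
width: 13.2
gripper_force: 59.8
```

```bash
cat >> h.py <<'E'
def keypts(r,d,p,s):
    # points in tool-yaw frame relative to TCP, close to the finger mid plane
    y=s['tool_rot'][2];c,n=np.cos(y),np.sin(y)
    q=p-np.array(s['eef_pos']); a=q[...,0]*c+q[...,1]*n; b=-q[...,0]*n+q[...,1]*c
    return np.stack([a,b,q[...,2]],-1)
E
python3 - <<'E'
from h import *
st();s=read_state()
r,d,p,K,T=grab('wrist','w4.png');np.savez('w4.npz',r=r,d=d,p=p,K=K,T=T,eef=s['eef_pos'],rot=s['tool_rot'])
t=keypts(r,d,p,s)
m=(abs(t[...,1])<14)&(t[...,2]>-85)&(t[...,2]<40)&(d>0)&(abs(t[...,0])<80)
for z in range(-84,40,6):
    k=m&(abs(t[...,2]-z)<3)
    if k.sum(): print(z,k.sum(),t[k].mean(0).round(1),t[k][:,0].max().round(1),t[k][:,1].min().round(1),t[k][:,1].max().round(1))
E
```

```text
[ 396.1 -131.   198.4] [-180.    0.   25.] 5.0 F [-1.   0.7 -0.3] w 13.2 g 59.8 q6 [ 0.31  0.36 -0.07  2.17  0.04  0.62 -0.93]
-66 7 [ 40.3   0.2 -63.5] 40.7 -1.9 2.2
-60 23 [ 39.3  -0.5 -58.9] 40.4 -3.8 3.5
-54 70 [ 37.3  -0.1 -54.1] 39.6 -3.8 3.4
-48 70 [ 34.5  -0.1 -47.9] 36.7 -3.7 3.3
-42 82 [ 31.6   0.1 -41.8] 34.0 -3.6 3.9
-36 84 [ 28.7  -0.1 -35.8] 31.5 -4.1 3.8
-30 96 [ 26.1  -0.2 -29.9] 28.8 -4.0 3.7
-24 96 [ 23.6  -0.2 -24.1] 26.0 -3.9 3.5
-18 97 [ 21.2  -0.1 -18.5] 23.5 -3.8 3.5
-12 28 [ 17.5  -1.5 -10.6] 21.8 -8.4 8.1
-6 65 [19.   0.6 -8. ] 22.3 -8.3 8.0
0 191 [20.9 -0.4  0.8] 22.8 -12.2 12.8
6 397 [16.5 -0.   6.1] 21.3 -13.3 13.9
12 443 [14.6 -0.  12.1] 19.2 -13.2 12.9
18 511 [12.7 -0.1 18.1] 16.5 -13.4 13.9
24 712 [ 6.6 -0.1 24.5] 13.4 -13.3 14.0
30 1397 [ 3.6 -0.2 30.2] 12.1 -13.3 12.9
36 798 [ 4.  -0.1 35.8] 12.5 -13.9 13.7
```

View pics/w4.png

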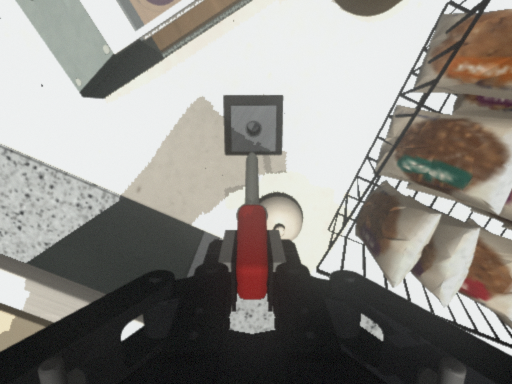

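Emit:
arm_command(
  deltas=[
    {"dx":0.02,"dy":0.03,"dz":0,"yaw":-7,"jaw":0},
    {"dx":0.03,"dy":0.06,"dz":0,"yaw":-14,"jaw":0},
    {"dx":0.037,"dy":0.1,"dz":0,"yaw":-22,"jaw":0},
    {"dx":0.037,"dy":0.14,"dz":0,"yaw":-30,"jaw":0},
    {"dx":0.037,"dy":0.18,"dz":0,"yaw":-38,"jaw":0},
    {"dx":0.037,"dy":0.22,"dz":0,"yaw":-46,"jaw":0},
    {"dx":0.037,"dy":0.25,"dz":0,"yaw":-54,"jaw":0},
    {"dx":0.037,"dy":0.271,"dz":-0.01,"yaw":-60,"jaw":0},
    {"dx":0.037,"dy":0.271,"dz":-0.03,"yaw":-60,"jaw":0},
    {"dx":0.037,"dy":0.271,"dz":-0.03,"yaw":-60,"jaw":0},
    {"dx":0.037,"dy":0.271,"dz":-0.03,"yaw":-60,"jaw":0},
    {"dx":0.037,"dy":0.271,"dz":-0.03,"yaw":-60,"jaw":0},
  ],
)

```text
clock: 6.25
eef_pos: [434.0, 139.4, 168.3]
tool_rot: [3.141, 0.0, -0.611]
force: [0.4, 0.4, -1.0]
width: 13.3
gripper_force: 59.8
```

Run:
```python
from h import *
st();s=read_state()
r,d,p,K,T=grab('wrist','w5.png');np.savez('w5.npz',r=r,d=d,p=p,K=K,T=T,eef=s['eef_pos'],rot=s['tool_rot'])
t=keypts(r,d,p,s)
m=(abs(t[...,1])<12)&(t[...,2]>-85)&(t[...,2]<-12)&(d>0)&(t[...,0]<t[...,2]*-.45+18)
for z in range(-78,-12,6):
    k=m&(abs(t[...,2]-z)<3)
    if k.sum(): print(z,k.sum(),t[k].mean(0).round(1),t[k][:,1].min().round(1),t[k][:,1].max().round(1))
```

```text
[434.  139.4 168.3] [180.   0. -35.] 6.25 F [ 0.4  0.4 -1. ] w 13.3 g 59.8 q6 [-0.51  0.46  0.19  2.11 -0.16  0.58 -2.39]
-66 5 [ 40.5   0.7 -64.3] -0.7 2.0
-60 30 [ 39.1   0.5 -59. ] -3.3 4.0
-54 60 [ 37.4   0.3 -54. ] -3.3 3.9
-48 73 [ 34.7   0.3 -48.1] -3.2 3.9
-42 78 [ 31.7   0.3 -41.7] -3.7 4.3
-36 87 [ 28.8   0.4 -36. ] -3.6 4.3
-30 95 [ 26.2   0.2 -30.1] -3.5 4.2
-24 100 [ 23.6   0.3 -24.1] -3.4 4.1
-18 95 [ 21.2   0.4 -18.3] -3.2 4.0
```

View pics/w5.png

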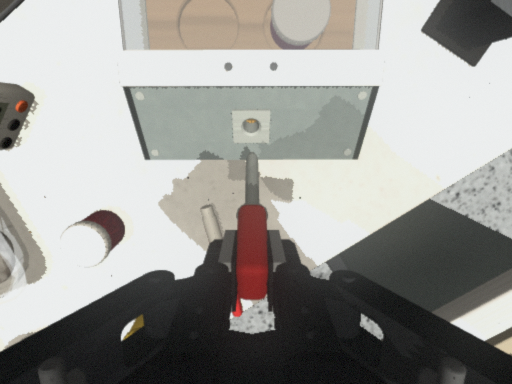

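Run:
```python
from h import *
z=np.load('w5.npz');r,d,p,K,T=[z[k] for k in('r','d','p','K','T')];s=dict(eef_pos=z['eef'],tool_rot=z['rot'])
t=keypts(r,d,p,s)
def plane(m):
    q=t[m];A=np.c_[q[:,0],q[:,1],np.ones(len(q))];
    for _ in range(5):
        c=np.linalg.lstsq(A,q[:,2],rcond=None)[0];e=q[:,2]-A@c;k=abs(e)<1.5*np.std(e)+.2;q,A=q[k],A[k]
    return c
m=np.zeros(d.shape,bool);m[113:139,236:267]=1
b=m.copy();b[114:138,240:264]=0
cb=plane(b);mp=np.zeros_like(m);mp[95:150,160:220]=1;cp=plane(mp)
print('boss',cb,np.degrees(np.arctan(cb[:2])),'panel',cp,np.degrees(np.arctan(cp[:2])))
e=t[...,2]-(t[...,0]*cb[0]+t[...,1]*cb[1]+cb[2])
h=cc(m&(e<-3));v,u=np.nonzero(h);print('hole px',h.sum(),u.min(),u.max(),v.min(),v.max())
cam=keypts(None,None,T[:3,3][None],s)[0]
cu,cv=(u.min()+u.max())/2,(v.min()+v.max())/2
g=cv2.cvtColor(r,cv2.COLOR_RGB2GRAY);print(g[108:143:2,234:270:2])
for cu,cv in((cu,cv),(251,125),(251,126)):
    ray=T[:3,:3]@np.array([(cu-K[0,2])/K[0,0],(cv-K[1,2])/K[1,1],1.])
    w=keypts(None,None,(ray+s['eef_pos'])[None],s)[0]
    k=(cam[0]*cb[0]+cam[1]*cb[1]+cb[2]-cam[2])/(w[2]-w[0]*cb[0]-w[1]*cb[1]);print(cu,cv,'hole tool',(cam+k*w).round(1))
# case front edge of white band for yaw
pm=T[:3,3]
def edge(col,row0,row1):
    x=g[row0:row1,col].astype(int);return row0+np.argmin(np.diff(x))
print([ (c,edge(c,75,95)) for c in range(150,360,30)])
```

```text
boss [ 5.29181568e-01 -7.59980058e-04 -1.38551165e+02] [27.88696815 -0.04354364] panel [ 5.30176591e-01  1.33477641e-03 -1.40854025e+02] [27.93148819  0.07647701]
hole px 170 243 258 119 133
[[162 160 163 165 165 168 164 162 161 163 165 164 163 165 164 163 163 163]
 [169 172 174 171 174 178 179 180 179 178 183 180 181 180 179 180 179 178]
 [198 199 200 199 200 201 201 198 201 199 198 201 200 202 200 201 201 201]
 [196 196 200 197 198 200 202 198 200 201 199 198 199 202 200 201 200 201]
 [197 200 200 199 200 201 201 199 196 200 198 197 201 198 199 199 200 201]
 [200 198 196 201 198 201 191 170 152 150 179 191 196 202 200 199 198 201]
 [192 196 193 197 194 158 142 141 138 137 126 116 179 198 198 198 199 197]
 [193 194 196 196 168 120 129 134 160 155 135 113 128 183 198 200 198 197]
 [199 201 199 198 154 116 131 143 149 149 142 126 105 164 201 201 203 202]
 [195 195 197 192 164 121 133 146 149 147 142 130 109 158 194 199 197 196]
 [200 204 205 203 177 130 140 146 149 148 140 128 130 173 203 206 207 203]
 [193 197 194 193 186 175 151 148 150 148 143 140 178 180 196 196 194 194]
 [190 191 194 192 192 198 203 179 154 161 183 203 192 194 195 193 195 195]
 [198 197 197 196 196 197 208 215 218 215 211 203 198 197 196 199 198 194]
 [195 193 192 194 195 194 196 197 202 203 198 197 195 196 197 195 198 194]
 [192 194 195 196 195 196 197 197 195 197 196 196 195 195 197 196 196 195]
 [193 195 195 196 198 196 193 197 193 195 196 197 195 195 188 194 193 191]
 [180 187 183 189 187 190 188 189 187 188 187 183 185 184 167 170 189 189]]
250.5 126.0 hole tool [  55.9    1.1 -109. ]
251 125 hole tool [  56.7    0.7 -108.6]
251 126 hole tool [  55.9    0.7 -109. ]
[(150, np.int64(85)), (180, np.int64(85)), (210, np.int64(85)), (240, np.int64(85)), (270, np.int64(85)), (300, np.int64(85)), (330, np.int64(85))]
```

Emit:
arm_command(
  deltas=[
    {"dx":0.0106,"dy":-0.0068,"dz":-0.0342,"yaw":0,"jaw":0},
    {"dx":0.0106,"dy":-0.0068,"dz":-0.0342,"yaw":0,"jaw":0},
    {"dx":0.0106,"dy":-0.0068,"dz":-0.0342,"yaw":0,"jaw":0},
    {"dx":0.0145,"dy":-0.0095,"dz":-0.043,"yaw":0,"jaw":0},
    {"dx":0.0184,"dy":-0.0122,"dz":-0.052,"yaw":0,"jaw":0},
    {"dx":0.0222,"dy":-0.0149,"dz":-0.0608,"yaw":0,"jaw":0},
    {"dx":0.0245,"dy":-0.0165,"dz":-0.066,"yaw":0,"jaw":0},
    {"dx":0.0268,"dy":-0.0181,"dz":-0.0713,"yaw":0,"jaw":0},
    {"dx":0.0268,"dy":-0.0181,"dz":-0.0713,"yaw":0,"jaw":0},
    {"dx":0.0268,"dy":-0.0181,"dz":-0.0713,"yaw":0,"jaw":0},
    {"dx":0.0268,"dy":-0.0181,"dz":-0.0713,"yaw":0,"jaw":0},
  ],
)

```text
clock: 7.4
eef_pos: [457.9, 124.0, 96.5]
tool_rot: [3.139, 0.006, -0.608]
force: [-5.2, 5.8, 4.0]
width: 13.1
gripper_force: 60.6
```

Run:
```python
from h import *
st()
r,d,p,K,T=grab('top');t=p
q=p[(p[...,2]>100)&(np.hypot(p[...,0]-580,p[...,1]-30)<130)&(d>0)];print(len(q),np.percentile(q,[5,50,95],axis=0).round() if len(q) else '')
cv2.imwrite('pics/t6.png',r[:,:,::-1])
```

```text
[457.9 124.   96.5] [179.9   0.3 -34.8] 7.4 F [-5.2  5.8  4. ] w 13.1 g 60.6 q6 [-0.41  0.61  0.13  2.12 -0.19  0.43 -2.3 ]
7674 [[487. -46. 104.]
 [674.  -8. 324.]
 [696. 111. 536.]]
```

Emit:
arm_command(
  deltas=[
    {"dx":0.001,"dy":-0.0007,"dz":-0.002,"yaw":0,"jaw":0},
    {"dx":0.0015,"dy":-0.001,"dz":-0.003,"yaw":0,"jaw":0},
    {"dx":0.0015,"dy":-0.001,"dz":-0.003,"yaw":0,"jaw":0},
    {"dx":0.0015,"dy":-0.001,"dz":-0.003,"yaw":0,"jaw":0},
  ],
)

```text
clock: 7.85
eef_pos: [458.7, 123.3, 93.6]
tool_rot: [3.139, 0.007, -0.607]
force: [-6.9, 5.8, 5.3]
width: 13.1
gripper_force: 60.9
```

Run:
```python
from h import *
st()
r,d,p,K,T=grab('wrist');r2,d2,p2,_,_=grab('scene')
cv2.imwrite('pics/m7.png',np.vstack([np.hstack([r,r2])[:,:,::-1]])[:, ::1][:384,:][:, :] if 0 else cv2.resize(np.hstack([r,r2])[:,:,::-1],(800,300)))
```

```text
[458.7 123.3  93.6] [179.9   0.4 -34.8] 7.85 F [-6.9  5.8  5.3] w 13.1 g 60.9 q6 [-0.41  0.62  0.13  2.11 -0.19  0.43 -2.3 ]
```

View pics/m7.png

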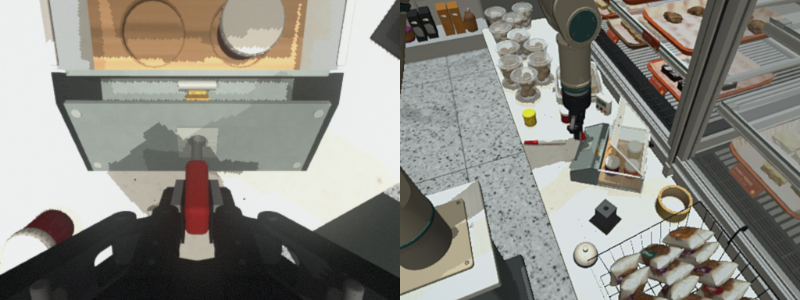

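Emit:
arm_command(
  deltas=[
    {"dx":-0.006,"dy":0.0045,"dz":0.0145,"yaw":0,"jaw":0},
    {"dx":-0.013,"dy":0.009,"dz":0.029,"yaw":0,"jaw":0},
    {"dx":-0.0195,"dy":0.0135,"dz":0.044,"yaw":0,"jaw":0},
    {"dx":-0.026,"dy":0.018,"dz":0.07,"yaw":0,"jaw":0},
    {"dx":-0.03,"dy":0.02,"dz":0.11,"yaw":0,"jaw":0},
    {"dx":-0.03,"dy":0.02,"dz":0.11,"yaw":0,"jaw":0},
    {"dx":-0.03,"dy":0.02,"dz":0.11,"yaw":0,"jaw":0},
    {"dx":-0.03,"dy":0.02,"dz":0.11,"yaw":0,"jaw":0},
  ],
)

```text
clock: 8.75
eef_pos: [432.0, 140.8, 203.2]
tool_rot: [3.14, 0.001, -0.61]
force: [-0.2, 0.3, -0.2]
width: 13.1
gripper_force: 59.9
```

```bash
cat >> h.py <<'E'
def tip(save):
    st();s=read_state();r,d,p,K,T=grab('wrist',save);t=keypts(r,d,p,s)
    m=(abs(t[...,1])<12)&(t[...,2]>-85)&(t[...,2]<-14)&(d>0)&(t[...,0]<t[...,2]*-.5+20)&(t[...,0]>-15)
    for z in range(-84,-14,6):
        k=m&(abs(t[...,2]-z)<3)
        if k.sum(): print(z,k.sum(),t[k].mean(0).round(1),t[k][:,1].min().round(1),t[k][:,1].max().round(1))
E
python3 - <<'E'
from h import *
tip('w8.png')
# lid state: points above z=100 near the case, in case frame
r,d,p,K,T=grab('scene');c,n=np.cos(np.radians(-35)),np.sin(np.radians(-35))
z=np.load('w5.npz');hole=np.array([434.0,139.4])+56*np.array([c,n])+.9*np.array([-n,c]);print('hole',hole)
q=p-np.r_[hole,0];a=q[...,0]*c+q[...,1]*n;b=-q[...,0]*n+q[...,1]*c
a-=62  # case frame if hole at x=-62
m=(p[...,2]>90)&(p[...,2]<240)&(abs(b)<120)&(a>20)&(a<140)&(d>0)
for zz in range(95,235,20):
    k=m&(abs(p[...,2]-zz)<10);print(zz,k.sum(),np.percentile(a[k],[5,50,95]).round(),np.percentile(b[k],[5,50,95]).round())
E
```

```text
[432.  140.8 203.2] [179.9   0.  -35. ] 8.75 F [-0.2  0.3 -0.2] w 13.1 g 59.9 q6 [-0.54  0.4   0.22  2.08 -0.14  0.68 -2.41]
-60 31 [ 39.    0.3 -59.3] -3.4 3.9
-54 62 [ 37.    0.4 -54.2] -3.3 3.9
-48 74 [ 34.3   0.3 -48. ] -3.2 3.8
-42 74 [ 31.4   0.4 -41.9] -3.1 4.3
-36 86 [ 28.6   0.5 -36.2] -3.6 4.3
-30 100 [ 25.8   0.2 -30.1] -3.5 4.2
-24 99 [ 23.2   0.3 -23.8] -3.4 4.1
-18 91 [ 20.8   0.4 -18.3] -3.3 4.0
hole [480.38873327 108.0169564 ]
95 263 [108. 115. 138.] [-93.  76. 114.]
115 195 [104. 107. 136.] [-94.  50. 114.]
135 128 [ 99. 101. 103.] [-94. -20.  86.]
155 137 [94. 97. 99.] [-95. -16.  88.]
175 139 [90. 92. 94.] [-94. -18.  85.]
195 140 [67. 88. 90.] [-94. -18.  79.]
215 306 [73. 83. 86.] [-93. -13.  83.]
```

Emit:
arm_command(
  deltas=[
    {"dx":-0.0,"dy":-0.03,"dz":0.01,"yaw":5,"jaw":0},
    {"dx":-0.0,"dy":-0.07,"dz":0.01,"yaw":12,"jaw":0},
    {"dx":-0.0,"dy":-0.11,"dz":0.01,"yaw":20,"jaw":0},
    {"dx":-0.005,"dy":-0.15,"dz":0.01,"yaw":28,"jaw":0},
    {"dx":-0.01,"dy":-0.19,"dz":0,"yaw":36,"jaw":0},
    {"dx":-0.015,"dy":-0.23,"dz":0,"yaw":44,"jaw":0},
    {"dx":-0.02,"dy":-0.26,"dz":0,"yaw":52,"jaw":0},
    {"dx":-0.0203,"dy":-0.2656,"dz":-0.01,"yaw":60,"jaw":0},
    {"dx":-0.0203,"dy":-0.2656,"dz":-0.043,"yaw":60,"jaw":0},
    {"dx":-0.0203,"dy":-0.2656,"dz":-0.043,"yaw":60,"jaw":0},
    {"dx":-0.0203,"dy":-0.2656,"dz":-0.043,"yaw":60,"jaw":0},
    {"dx":-0.0203,"dy":-0.2656,"dz":-0.043,"yaw":60,"jaw":0},
    {"dx":-0.0203,"dy":-0.2656,"dz":-0.043,"yaw":60,"jaw":0},
  ],
)

```text
clock: 10.15
eef_pos: [412.8, -124.2, 161.9]
tool_rot: [3.14, -0.001, 0.438]
force: [0.3, 0.3, -1.3]
width: 13.3
gripper_force: 59.8
```

Run:
```python
from h import *
tip('w9.png')
s=read_state();r,d,p,K,T=grab('wrist','w9b.png');t=keypts(r,d,p,s)
near=(np.hypot(p[...,0]-444,p[...,1]+110)<32)&(d>0);rep(p,near&(abs(p[...,2]-63)<4),'stand top')
g=cv2.cvtColor(r,cv2.COLOR_RGB2GRAY)
h=near&(p[...,2]<58)&(np.hypot(p[...,0]-444,p[...,1]+110)<13);rep(p,h,'hole');v,u=np.nonzero(cc(h));print(u.min(),u.max(),v.min(),v.max())
```

```text
[ 412.8 -124.2  161.9] [ 1.799e+02 -1.000e-01  2.510e+01] 10.15 F [ 0.3  0.3 -1.3] w 13.3 g 59.8 q6 [ 0.25  0.44 -0.03  2.18  0.03  0.53 -0.94]
-66 1 [ 40.2   1.4 -63.2] 1.4 1.4
-60 31 [ 39.1  -0.2 -59.1] -3.9 3.4
-54 64 [ 37.   -0.2 -54. ] -3.9 3.4
-48 76 [ 34.2   0.  -47.9] -3.7 3.9
-42 80 [ 31.4   0.1 -41.9] -3.6 3.8
-36 83 [ 28.7   0.1 -35.8] -4.1 3.7
-30 88 [ 26.   -0.2 -30. ] -4.0 3.6
-24 103 [ 23.3  -0.2 -24. ] -3.9 3.5
-18 95 [ 20.9  -0.  -18.3] -3.8 3.4
stand top 2148 [ 447.  -107.8   63.1] [array([ 444. , -110.3]), array([40., 40.]), np.float64(25.0)] vu [152. 252.]
hole 95 [ 441.  -112.     6.5] [array([ 441.3, -111.6]), array([ 5.2, 11.9]), np.float64(26.1)] vu [152. 252.]
245 259 147 158
```

Emit:
arm_command(
  deltas=[
    {"dx":-0.0016,"dy":-0.0014,"dz":-0.01,"yaw":0,"jaw":0},
    {"dx":-0.0016,"dy":-0.0014,"dz":-0.025,"yaw":0,"jaw":0},
    {"dx":-0.0016,"dy":-0.0014,"dz":-0.036,"yaw":0,"jaw":0},
    {"dx":-0.0016,"dy":-0.0014,"dz":-0.041,"yaw":0,"jaw":0},
    {"dx":-0.0016,"dy":-0.0014,"dz":-0.041,"yaw":0,"jaw":0},
    {"dx":-0.0016,"dy":-0.0014,"dz":-0.041,"yaw":0,"jaw":0},
  ],
)

```text
clock: 10.85
eef_pos: [410.8, -125.8, 120.4]
tool_rot: [3.141, -0.001, 0.438]
force: [-0.4, 1.0, 0.5]
width: 13.1
gripper_force: 60.0
```

Emit:
arm_command(
  deltas=[
    {"dx":0.0056,"dy":0.0026,"dz":0.0025,"yaw":0,"jaw":0},
    {"dx":0.0124,"dy":0.0058,"dz":0.0049,"yaw":0,"jaw":0},
    {"dx":0.0195,"dy":0.0091,"dz":0.0066,"yaw":0,"jaw":0},
    {"dx":0.0266,"dy":0.0125,"dz":0.0076,"yaw":0,"jaw":0},
    {"dx":0.0353,"dy":0.0165,"dz":0.008,"yaw":0,"jaw":0},
    {"dx":0.0353,"dy":0.0165,"dz":0.008,"yaw":0,"jaw":0},
    {"dx":0.0353,"dy":0.0165,"dz":0.008,"yaw":0,"jaw":0},
  ],
)

```text
clock: 11.55
eef_pos: [444.5, -109.5, 128.2]
tool_rot: [-3.141, 0.002, 0.437]
force: [-4.3, -2.9, 3.1]
width: 13.1
gripper_force: 60.5
```

Run:
```python
from h import *
tip('w10.png')
```

```text
[ 444.5 -109.5  128.2] [-1.8e+02  1.0e-01  2.5e+01] 11.55 F [-4.3 -2.9  3.1] w 13.1 g 60.5 q6 [ 0.2   0.53 -0.02  2.14  0.03  0.48 -0.98]
-84 40 [ 15.9  -0.7 -82.5] -11.8 11.7
-78 61 [ 17.    0.3 -77.5] -11.7 12.0
-72 74 [ 14.7  -0.7 -71.9] -12.0 11.8
-66 1212 [  5.5   0.1 -65.2] -12.0 12.0
-60 34 [  4.5  -0.2 -59.9] -4.0 3.7
-54 34 [  4.2  -0.2 -54. ] -3.9 3.6
-48 39 [  4.    0.  -48.2] -3.8 3.6
-42 44 [  3.7  -0.2 -41.8] -3.7 3.5
-36 41 [  3.6  -0.  -35.5] -3.6 3.3
-30 39 [  3.4  -0.1 -30.1] -3.5 3.2
-24 8 [  3.7  -0.6 -26.5] -2.2 1.4
```

Emit:
arm_command(
  deltas=[
    {"dx":0,"dy":0,"dz":-0.01,"yaw":0,"jaw":0},
    {"dx":0,"dy":0,"dz":-0.02,"yaw":0,"jaw":0},
    {"dx":-0.0005,"dy":0,"dz":-0.03,"yaw":0,"jaw":0},
    {"dx":-0.001,"dy":-0.0005,"dz":-0.04,"yaw":0,"jaw":0},
    {"dx":-0.001,"dy":-0.0005,"dz":-0.047,"yaw":0,"jaw":0},
    {"dx":-0.001,"dy":-0.0005,"dz":-0.051,"yaw":0,"jaw":0},
    {"dx":-0.001,"dy":-0.0005,"dz":-0.051,"yaw":0,"jaw":0},
  ],
)

```text
clock: 12.3
eef_pos: [444.6, -109.7, 77.8]
tool_rot: [-3.141, 0.0, 0.437]
force: [-6.7, -0.4, 14.0]
width: 13.0
gripper_force: 62.6
```

Emit:
arm_command(
  deltas=[
    {"dx":0,"dy":0,"dz":0,"yaw":0,"jaw":0.5},
    {"dx":0,"dy":0,"dz":0,"yaw":0,"jaw":0.5},
    {"dx":0,"dy":0,"dz":0,"yaw":0,"jaw":0.5},
    {"dx":0,"dy":0,"dz":0.03,"yaw":0,"jaw":0.5},
    {"dx":0,"dy":0,"dz":0.08,"yaw":0,"jaw":0.7},
    {"dx":0,"dy":0,"dz":0.12,"yaw":0,"jaw":1},
    {"dx":0,"dy":0,"dz":0.12,"yaw":0,"jaw":1},
    {"dx":0,"dy":0,"dz":0.12,"yaw":0,"jaw":1},
  ],
)

```text
clock: 13.1
eef_pos: [445.8, -109.7, 197.9]
tool_rot: [3.14, -0.003, 0.438]
force: [-1.1, -0.5, 0.5]
width: 85.6
gripper_force: 0.0
```

Run:
```python
from h import *
st();r,d,p,K,T=grab('wrist','w11.png');H=p[...,2];hsv=cv2.cvtColor(r,cv2.COLOR_RGB2HSV).astype(int)
near=(np.hypot(p[...,0]-443,p[...,1]+109)<40)&(d>0)
red=((hsv[...,0]<12)|(hsv[...,0]>168))&(hsv[...,1]>120)&near
rep(p,red&(H>103),'handle top');print(np.percentile(H[red],[50,90,99]));rep(p,near&(abs(H-63)<5),'stand top')
```

```text
[ 445.8 -109.7  197.9] [179.9  -0.2  25.1] 13.1 F [-1.1 -0.5  0.5] w 85.6 g 0.0 q6 [ 0.2   0.41 -0.03  2.07  0.02  0.66 -0.97]
handle top 393 [ 446.2 -109.4  108.5] [array([ 445.5, -109.4]), array([21.5, 12. ]), np.float64(25.4)] vu [199. 251.]
[108.49462615 109.77979494 258.10207386]
stand top 1293 [ 448.8 -106.3   63.1] [array([ 444. , -110.2]), array([40.5, 40. ]), np.float64(25.2)] vu [184. 251.]
```

Emit:
arm_command(
  deltas=[
    {"dx":0.0,"dy":0.04,"dz":0,"yaw":-7,"jaw":1},
    {"dx":0.0,"dy":0.08,"dz":0,"yaw":-14,"jaw":1},
    {"dx":0.0,"dy":0.13,"dz":0,"yaw":-22,"jaw":1},
    {"dx":0.0,"dy":0.18,"dz":0,"yaw":-30,"jaw":1},
    {"dx":0.0,"dy":0.23,"dz":0,"yaw":-38,"jaw":1},
    {"dx":0.01,"dy":0.28,"dz":0,"yaw":-46,"jaw":1},
    {"dx":0.02,"dy":0.33,"dz":0,"yaw":-54,"jaw":1},
    {"dx":0.03,"dy":0.38,"dz":0,"yaw":-60,"jaw":1},
    {"dx":0.035,"dy":0.41,"dz":0,"yaw":-60,"jaw":1},
    {"dx":0.035,"dy":0.41,"dz":0,"yaw":-60,"jaw":1},
    {"dx":0.035,"dy":0.41,"dz":0,"yaw":-60,"jaw":1},
    {"dx":0.035,"dy":0.41,"dz":0,"yaw":-60,"jaw":1},
    {"dx":0.035,"dy":0.41,"dz":0,"yaw":-60,"jaw":1},
    {"dx":0.035,"dy":0.41,"dz":0,"yaw":-60,"jaw":1},
    {"dx":0.035,"dy":0.41,"dz":0,"yaw":-60,"jaw":1},
  ],
)

```text
clock: 14.65
eef_pos: [479.9, 299.4, 197.2]
tool_rot: [-3.141, -0.0, -0.611]
force: [-0.4, 0.8, 0.3]
width: 85.4
gripper_force: 0.0
```

Run:
```python
from h import *
st();r,d,p,K,T=grab('wrist','w12.png');H=p[...,2];hsv=cv2.cvtColor(r,cv2.COLOR_RGB2HSV).astype(int)
near=(np.hypot(p[...,0]-480,p[...,1]-300)<50)&(d>0)
m=cc(near&(abs(H-50)<3));q=p[m][:,:2].astype(np.float32);print(m.sum(),np.median(p[m],0),cv2.minEnclosingCircle(q),np.argwhere(m).mean(0),r[m].mean(0))
```

```text
[479.9 299.4 197.2] [-180.   -0.  -35.] 14.65 F [-0.4  0.8  0.3] w 85.4 g 0.0 q6 [-0.78  0.56  0.26  1.8  -0.19  0.81 -2.6 ]
1435 [480.94569505 301.06730349  48.29043847] ((480.26983642578125, 301.4252014160156), 22.190658569335938) [182.42996516 249.92264808] [156.31219512 152.44808362 141.17212544]
```

Emit:
arm_command(
  deltas=[
    {"dx":0.0004,"dy":0.0018,"dz":-0.04,"yaw":0,"jaw":1},
    {"dx":0.0004,"dy":0.0018,"dz":-0.08,"yaw":0,"jaw":1},
    {"dx":0.0004,"dy":0.0018,"dz":-0.12,"yaw":0,"jaw":1},
    {"dx":0.0004,"dy":0.0018,"dz":-0.155,"yaw":0,"jaw":1},
    {"dx":0.0004,"dy":0.0018,"dz":-0.179,"yaw":0,"jaw":1},
    {"dx":0.0004,"dy":0.0018,"dz":-0.179,"yaw":0,"jaw":1},
    {"dx":0.0004,"dy":0.0018,"dz":-0.179,"yaw":0,"jaw":1},
    {"dx":0.0004,"dy":0.0018,"dz":-0.179,"yaw":0,"jaw":0.4},
    {"dx":0.0004,"dy":0.0018,"dz":-0.179,"yaw":0,"jaw":0.4},
    {"dx":0.0004,"dy":0.0018,"dz":-0.179,"yaw":0,"jaw":0.4},
    {"dx":0.0004,"dy":0.0018,"dz":-0.179,"yaw":0,"jaw":0.4},
    {"dx":0.0004,"dy":0.0018,"dz":-0.179,"yaw":0,"jaw":0.4},
  ],
)

```text
clock: 15.9
eef_pos: [480.8, 302.5, 19.6]
tool_rot: [-3.14, -0.001, -0.61]
force: [-1.7, -1.2, 7.5]
width: 42.6
gripper_force: 59.6
```

Emit:
arm_command(
  deltas=[
    {"dx":0,"dy":0,"dz":0.04,"yaw":0,"jaw":0.4},
    {"dx":0,"dy":0,"dz":0.08,"yaw":0,"jaw":0.4},
    {"dx":0,"dy":0,"dz":0.12,"yaw":0,"jaw":0.4},
    {"dx":0,"dy":0,"dz":0.14,"yaw":0,"jaw":0.4},
    {"dx":0,"dy":0,"dz":0.14,"yaw":0,"jaw":0.4},
  ],
)

```text
clock: 16.4
eef_pos: [482.1, 303.2, 161.8]
tool_rot: [-3.135, -0.003, -0.61]
force: [0.2, 0.4, -1.3]
width: 42.3
gripper_force: 61.0
```

Run:
```python
from h import *
st()
c,n=np.cos(np.radians(-35)),np.sin(np.radians(-35))
A=np.array([c,n]);B=np.array([-n,c]);O=np.array([531.2,72.4])
for cam in('top','scene'):
    r,d,p,K,T=grab(cam,cam+'13.png');H=p[...,2]
    for x,y in((79.5,38),(79.5,-38),(22.5,-38),(22.5,38)):
        w=O+x*A+y*B
        m=(np.hypot(p[...,0]-w[0],p[...,1]-w[1])<33)&(abs(H-57)<5)&(d>0)
        q=p[cc(m)] if m.any() else p[m]
        if len(q)<5: print(cam,x,y,'none');continue
        f=cv2.minEnclosingCircle(q[:,:2].astype(np.float32));print(cam,x,y,w.round(1),len(q),np.median(q[:,2]).round(1),np.round(f[0],1),round(f[1],1),'err',(np.array(f[0])-w).round(1))
s=read_state();r,d,p,K,T=grab('wrist','w13.png');t=keypts(r,d,p,s)
m=(abs(t[...,1])<30)&(abs(t[...,0])<40)&(t[...,2]>20)&(t[...,2]<42)&(d>0)
hh=[ (z,int((m&(abs(t[...,2]-z)<1)).sum())) for z in range(20,42,2)];print(hh)
m=m&(r.min(-1)>110);q=t[cc(m)];print(len(q),q.mean(0).round(1),q.min(0).round(1),q.max(0).round(1))
```

```text
[482.1 303.2 161.8] [-1.796e+02 -1.000e-01 -3.490e+01] 16.4 F [ 0.2  0.4 -1.3] w 42.3 g 61.0 q6 [-0.77  0.61  0.25  1.83 -0.22  0.72 -2.58]
top 79.5 38 [618.1  57.9] 239 56.5 [617.8  58.2] 22.2 err [-0.3  0.3]
top 79.5 -38 [574.5  -4.3] 243 56.4 [574.9  -3.9] 22.3 err [0.4 0.5]
top 22.5 -38 [527.8  28.4] 248 56.2 [528.1  28.6] 22.2 err [0.3 0.3]
top 22.5 38 none
scene 79.5 38 [618.1  57.9] 139 55.7 [615.1  56.8] 21.5 err [-3.  -1.1]
scene 79.5 -38 [574.5  -4.3] 253 55.9 [573.   -4.5] 23.3 err [-1.5 -0.2]
scene 22.5 -38 [527.8  28.4] 243 56.2 [527.6  28.1] 23.7 err [-0.2 -0.2]
scene 22.5 38 none
[(20, 96), (22, 227), (24, 234), (26, 402), (28, 6200), (30, 1599), (32, 170), (34, 182), (36, 162), (38, 594), (40, 171)]
7267 [ 1.4  0.2 28.5] [-22.4 -20.7  26.1] [21.9 21.1 30.6]
```

Emit:
arm_command(
  deltas=[
    {"dx":0,"dy":0,"dz":0,"yaw":8.5,"jaw":0.4},
    {"dx":0,"dy":0,"dz":0,"yaw":17,"jaw":0.4},
    {"dx":0,"dy":0,"dz":0,"yaw":25.5,"jaw":0.4},
    {"dx":0,"dy":0,"dz":0,"yaw":34,"jaw":0.4},
    {"dx":0,"dy":0,"dz":0,"yaw":42.5,"jaw":0.4},
    {"dx":0,"dy":0,"dz":0,"yaw":51,"jaw":0.4},
    {"dx":0,"dy":0,"dz":0,"yaw":59.5,"jaw":0.4},
    {"dx":0,"dy":0,"dz":0,"yaw":68,"jaw":0.4},
    {"dx":0,"dy":0,"dz":0,"yaw":76.5,"jaw":0.4},
    {"dx":0,"dy":0,"dz":0,"yaw":85,"jaw":0.4},
    {"dx":0,"dy":0,"dz":0,"yaw":93.5,"jaw":0.4},
    {"dx":0,"dy":0,"dz":0,"yaw":102,"jaw":0.4},
    {"dx":0.005,"dy":-0.01,"dz":0,"yaw":110.5,"jaw":0.4},
    {"dx":0.01,"dy":-0.03,"dz":0,"yaw":119,"jaw":0.4},
    {"dx":0.02,"dy":-0.05,"dz":0,"yaw":127.5,"jaw":0.4},
    {"dx":0.03,"dy":-0.08,"dz":0,"yaw":136,"jaw":0.4},
    {"dx":0.04,"dy":-0.1,"dz":0,"yaw":144.5,"jaw":0.4},
    {"dx":0.05,"dy":-0.12,"dz":0,"yaw":153,"jaw":0.4},
    {"dx":0.06,"dy":-0.14,"dz":0,"yaw":161.5,"jaw":0.4},
    {"dx":0.065,"dy":-0.15,"dz":0,"yaw":170,"jaw":0.4},
  ],
)

```text
clock: 18.55
eef_pos: [545.0, 149.0, 156.1]
tool_rot: [-3.138, -0.001, 2.361]
force: [0.2, 0.8, -1.6]
width: 42.4
gripper_force: 61.0
```

Emit:
arm_command(
  deltas=[
    {"dx":0.01,"dy":-0.03,"dz":0,"yaw":6,"jaw":0.4},
    {"dx":0.02,"dy":-0.055,"dz":0,"yaw":10,"jaw":0.4},
    {"dx":0.0244,"dy":-0.0623,"dz":0,"yaw":10,"jaw":0.4},
    {"dx":0.0244,"dy":-0.0623,"dz":0,"yaw":10,"jaw":0.4},
    {"dx":0.0244,"dy":-0.0623,"dz":0,"yaw":10,"jaw":0.4},
  ],
)

```text
clock: 19.05
eef_pos: [568.7, 91.3, 157.5]
tool_rot: [3.141, -0.002, 2.532]
force: [-0.3, 0.7, -1.8]
width: 42.5
gripper_force: 61.0
```

Run:
```python
from h import *
st();s=read_state()
r,d,p,K,T=grab('wrist','w14.png');t=keypts(r,d,p,s)
m=(abs(t[...,1])<30)&(abs(t[...,0])<40)&(t[...,2]>22)&(t[...,2]<36)&(d>0)&(r.min(-1)>90)
q=t[cc(m)];print(len(q),q.mean(0).round(1),q.min(0).round(1),q.max(0).round(1)); W=p[cc(m)];print('world mid',((W.min(0)+W.max(0))/2).round(1))
```

```text
[568.7  91.3 157.5] [ 1.800e+02 -1.000e-01  1.451e+02] 19.05 F [-0.3  0.7 -1.8] w 42.5 g 61.0 q6 [ 0.21  0.7  -0.67  1.79  0.55  0.85  0.24]
7994 [ 1.9 -0.1 28.4] [-22.1 -21.5  22. ] [22.3 21.2 30.7]
world mid [569.1  90.7 183.8]
```

Emit:
arm_command(
  deltas=[
    {"dx":0.0025,"dy":0,"dz":-0.03,"yaw":0,"jaw":0.4},
    {"dx":0.0025,"dy":0,"dz":-0.06,"yaw":0,"jaw":0.4},
    {"dx":0.0025,"dy":0,"dz":-0.09,"yaw":0,"jaw":0.4},
    {"dx":0.0025,"dy":0,"dz":-0.11,"yaw":0,"jaw":0.4},
    {"dx":0.0025,"dy":0,"dz":-0.12,"yaw":0,"jaw":0.4},
    {"dx":0.0025,"dy":0,"dz":-0.12,"yaw":0,"jaw":0.4},
    {"dx":0.0025,"dy":0,"dz":-0.12,"yaw":0,"jaw":0.4},
  ],
)

```text
clock: 19.8
eef_pos: [572.4, 90.9, 38.8]
tool_rot: [3.14, 0.0, 2.533]
force: [-1.3, -0.0, -0.3]
width: 42.5
gripper_force: 61.0
```

Emit:
arm_command(
  deltas=[
    {"dx":-0.001,"dy":0,"dz":-0.004,"yaw":0,"jaw":0.4},
    {"dx":-0.001,"dy":0,"dz":-0.008,"yaw":0,"jaw":0.4},
    {"dx":-0.001,"dy":0,"dz":-0.0115,"yaw":0,"jaw":0.4},
    {"dx":-0.001,"dy":0,"dz":-0.0125,"yaw":0,"jaw":0.4},
    {"dx":-0.001,"dy":0,"dz":-0.0125,"yaw":0,"jaw":0.4},
  ],
)

```text
clock: 20.3
eef_pos: [571.5, 89.6, 26.6]
tool_rot: [3.141, 0.001, 2.532]
force: [-1.5, -1.1, 8.1]
width: 42.5
gripper_force: 61.8
```

Emit:
arm_command(
  deltas=[
    {"dx":0,"dy":0,"dz":0,"yaw":0,"jaw":0.66},
    {"dx":0,"dy":0,"dz":0,"yaw":0,"jaw":0.66},
    {"dx":0,"dy":0,"dz":0,"yaw":0,"jaw":0.66},
    {"dx":0,"dy":0,"dz":0.02,"yaw":0,"jaw":0.66},
    {"dx":0,"dy":0,"dz":0.06,"yaw":0,"jaw":0.66},
    {"dx":0,"dy":0,"dz":0.1,"yaw":0,"jaw":0.5},
    {"dx":0,"dy":0,"dz":0.15,"yaw":0,"jaw":0},
    {"dx":0,"dy":0,"dz":0.2,"yaw":0,"jaw":0},
    {"dx":0,"dy":0,"dz":0.25,"yaw":0,"jaw":0},
    {"dx":0,"dy":0,"dz":0.27,"yaw":0,"jaw":0},
    {"dx":0,"dy":0,"dz":0.27,"yaw":0,"jaw":0},
  ],
)

```text
clock: 21.4
eef_pos: [572.8, 90.6, 299.1]
tool_rot: [3.137, 0.005, 2.531]
force: [0.2, 0.1, 0.1]
width: -0.0
gripper_force: 0.0
```

Run:
```python
from h import *
st();O=np.array([531.2,72.4]);c,n=np.cos(np.radians(-35)),np.sin(np.radians(-35));A=np.array([c,n]);B=np.array([-n,c])
r,d,p,K,T=grab('wrist','w15.png');H=p[...,2]
for x,y in((79.5,38),(79.5,-38),(22.5,-38),(22.5,38)):
    w=O+x*A+y*B;m=(np.hypot(p[...,0]-w[0],p[...,1]-w[1])<33)&(abs(H-57)<6)&(d>0)
    if m.sum()<20: print(x,y,'none',m.sum());continue
    q=p[cc(m)];f=cv2.minEnclosingCircle(q[:,:2].astype(np.float32));print(x,y,len(q),np.percentile(q[:,2],[5,50,95]).round(1),round(f[1],1),'err',(np.array(f[0])-w).round(1))
```

```text
[572.8  90.6 299.1] [179.7   0.3 145. ] 21.4 F [0.2 0.1 0.1] w -0.0 g 0.0 q6 [ 0.28  0.55 -0.77  1.62  0.41  1.14  0.36]
79.5 38 838 [53.8 55.3 56.6] 22.5 err [0.4 0.3]
79.5 -38 843 [53.5 55.3 56.6] 22.7 err [ 0.4 -0.1]
22.5 -38 940 [53.6 55.3 56.6] 22.5 err [0.6 0.1]
22.5 38 923 [53.8 55.3 56.6] 22.6 err [ 0.8 -1.4]
```

Emit:
arm_command(
  deltas=[
    {"dx":0.01,"dy":-0.04,"dz":0,"yaw":0,"jaw":0},
    {"dx":0.02,"dy":-0.08,"dz":0,"yaw":0,"jaw":0},
    {"dx":0.028,"dy":-0.116,"dz":0,"yaw":0,"jaw":0},
    {"dx":0.028,"dy":-0.116,"dz":0,"yaw":0,"jaw":0},
    {"dx":0.028,"dy":-0.116,"dz":0,"yaw":0,"jaw":0},
    {"dx":0.028,"dy":-0.116,"dz":0,"yaw":0,"jaw":0},
    {"dx":0.028,"dy":-0.116,"dz":-0.03,"yaw":0,"jaw":0},
    {"dx":0.028,"dy":-0.116,"dz":-0.06,"yaw":0,"jaw":0},
    {"dx":0.028,"dy":-0.116,"dz":-0.1,"yaw":0,"jaw":0},
    {"dx":0.028,"dy":-0.116,"dz":-0.1,"yaw":0,"jaw":0},
    {"dx":0.028,"dy":-0.116,"dz":-0.1,"yaw":0,"jaw":0},
  ],
)

```text
clock: 22.55
eef_pos: [598.8, -24.8, 195.7]
tool_rot: [3.141, -0.001, 2.534]
force: [0.8, 0.4, 0.5]
width: 0.3
gripper_force: 0.0
```

Run:
```python
from h import *
st();O=np.array([531.2,72.4]);c,n=np.cos(np.radians(-35)),np.sin(np.radians(-35));A=np.array([c,n]);B=np.array([-n,c])
e=np.array(read_state()['eef_pos'][:2])-O;print('case',e@A,e@B)
X0=e@A
for X,z in((88,199.5),(70,189.3),(48.6,176.3),(30.3,159.3),(15.7,139.1),(7.6,122.2),(2.1,104.3),(0,92),(-1,79.5)):
    print(X,z,((X-X0)*A).round(1),round(z-read_state()['eef_pos'][2],1))
r,d,p,K,T=grab('scene');q=p-np.r_[O,0];a=q@np.r_[A,0];b=q@np.r_[B,0]
for zz in (120,150,180,210):
    k=(abs(p[...,2]-zz)<10)&(abs(b)<100)&(a>60)&(a<110)&(d>0);print(zz,np.percentile(a[k],[5,50,95]).round())
```

```text
[598.8 -24.8 195.7] [ 1.800e+02 -1.000e-01  1.452e+02] 22.55 F [0.8 0.4 0.5] w 0.3 g 0.0 q6 [ 0.42  0.68 -0.7   1.69  0.52  0.97  0.49]
case 111.13344209905537 -40.840874689840945
88 199.5 [-18.9  13.3] 3.8
70 189.3 [-33.7  23.6] -6.4
48.6 176.3 [-51.2  35.9] -19.4
30.3 159.3 [-66.2  46.4] -36.4
15.7 139.1 [-78.2  54.7] -56.6
7.6 122.2 [-84.8  59.4] -73.5
2.1 104.3 [-89.3  62.5] -91.4
0 92 [-91.   63.7] -103.7
-1 79.5 [-91.9  64.3] -116.2
120 [102. 104. 107.]
150 [ 95.  98. 100.]
180 [89. 91. 93.]
210 [ 68.  83. 105.]
```

Emit:
arm_command(
  deltas=[
    {"dx":-0.009,"dy":0.0065,"dz":0.002,"yaw":0,"jaw":0},
    {"dx":-0.019,"dy":0.0133,"dz":0.003,"yaw":0,"jaw":0},
    {"dx":-0.0263,"dy":0.0184,"dz":-0.001,"yaw":0,"jaw":0},
    {"dx":-0.0337,"dy":0.0236,"dz":-0.0064,"yaw":0,"jaw":0},
    {"dx":-0.0425,"dy":0.0298,"dz":-0.0125,"yaw":0,"jaw":0},
    {"dx":-0.0512,"dy":0.0359,"dz":-0.0194,"yaw":0,"jaw":0},
    {"dx":-0.059,"dy":0.0413,"dz":-0.0275,"yaw":0,"jaw":0},
    {"dx":-0.0662,"dy":0.0464,"dz":-0.0364,"yaw":0,"jaw":0},
    {"dx":-0.0725,"dy":0.0508,"dz":-0.0462,"yaw":0,"jaw":0},
    {"dx":-0.0782,"dy":0.0547,"dz":-0.0566,"yaw":0,"jaw":0},
    {"dx":-0.082,"dy":0.0573,"dz":-0.065,"yaw":0,"jaw":0},
    {"dx":-0.0848,"dy":0.0594,"dz":-0.0735,"yaw":0,"jaw":0},
    {"dx":-0.0873,"dy":0.0611,"dz":-0.0825,"yaw":0,"jaw":0},
    {"dx":-0.0893,"dy":0.0625,"dz":-0.0914,"yaw":0,"jaw":0},
  ],
)

```text
clock: 24.0
eef_pos: [509.5, 36.3, 103.3]
tool_rot: [-3.141, -0.0, 2.532]
force: [0.2, 0.5, 1.6]
width: -0.1
gripper_force: 0.5
```

Emit:
arm_command(
  deltas=[
    {"dx":-0.002,"dy":0.0014,"dz":-0.006,"yaw":0,"jaw":0},
    {"dx":-0.003,"dy":0.002,"dz":-0.012,"yaw":0,"jaw":0},
    {"dx":-0.004,"dy":0.003,"dz":-0.018,"yaw":0,"jaw":0},
    {"dx":-0.004,"dy":0.003,"dz":-0.023,"yaw":0,"jaw":0},
    {"dx":-0.004,"dy":0.003,"dz":-0.026,"yaw":0,"jaw":0},
    {"dx":-0.004,"dy":0.003,"dz":-0.028,"yaw":0,"jaw":0},
    {"dx":-0.004,"dy":0.003,"dz":-0.028,"yaw":0,"jaw":0},
    {"dx":-0.004,"dy":0.003,"dz":-0.028,"yaw":0,"jaw":0},
  ],
)

```text
clock: 24.8
eef_pos: [506.3, 39.1, 76.8]
tool_rot: [3.141, 0.001, 2.532]
force: [-1.1, -0.5, 11.3]
width: 0.4
gripper_force: 5.7
```

Emit:
arm_command(
  deltas=[
    {"dx":0,"dy":0,"dz":-0.003,"yaw":0,"jaw":0},
    {"dx":0,"dy":0,"dz":-0.004,"yaw":0,"jaw":0},
    {"dx":0,"dy":0,"dz":-0.004,"yaw":0,"jaw":0},
  ],
)

```text
clock: 25.1
eef_pos: [506.4, 39.1, 74.1]
tool_rot: [-3.142, 0.003, 2.532]
force: [-5.1, -1.3, 27.6]
width: -0.2
gripper_force: 13.6
```

Emit:
arm_command(
  deltas=[
    {"dx":0,"dy":0,"dz":0.01,"yaw":0,"jaw":0},
    {"dx":0,"dy":0,"dz":0.03,"yaw":0,"jaw":0},
    {"dx":0,"dy":0,"dz":0.07,"yaw":0,"jaw":0},
    {"dx":-0.04,"dy":0.0,"dz":0.11,"yaw":0,"jaw":0},
    {"dx":-0.08,"dy":0.0,"dz":0.15,"yaw":0,"jaw":0},
    {"dx":-0.1,"dy":0,"dz":0.2,"yaw":0,"jaw":0},
    {"dx":-0.1,"dy":0,"dz":0.22,"yaw":0,"jaw":0},
    {"dx":-0.1,"dy":0,"dz":0.22,"yaw":0,"jaw":0},
    {"dx":-0.1,"dy":0,"dz":0.22,"yaw":0,"jaw":0},
    {"dx":-0.1,"dy":0,"dz":0.22,"yaw":0,"jaw":0},
    {"dx":-0.1,"dy":0,"dz":0.22,"yaw":0,"jaw":0},
  ],
)

```text
clock: 26.2
eef_pos: [405.2, 39.1, 290.9]
tool_rot: [-3.141, -0.003, 2.532]
force: [-0.6, 0.9, -0.9]
width: -0.1
gripper_force: 0.0
```

Run:
```python
from h import *
st();O=np.array([531.2,72.4]);c,n=np.cos(np.radians(-35)),np.sin(np.radians(-35));A=np.array([c,n]);B=np.array([-n,c])
r,d,p,K,T=grab('scene','s16.png')
cv2.imwrite('pics/s16c.png',cv2.resize(r[110:310,180:400,::-1],None,fx=3,fy=3,interpolation=cv2.INTER_CUBIC)[:600])
q=p-np.r_[O,0];a=q@np.r_[A,0];b=q@np.r_[B,0];near=(d>0)&(abs(b)<97)
for x in (-25,-15,-20+5,114):
    k=near&(abs(a-x)<4)&(p[...,2]>70);print(x,k.sum(),np.percentile(p[...,2][k],[10,50,90]).round(1))
z0=np.load('scene0.npz');p0=z0['p'];q0=p0-np.r_[O,0];a0=q0@np.r_[A,0];b0=q0@np.r_[B,0]
for x in (-25,-15,114):
    k=(abs(b0)<97)&(abs(a0-x)<4)&(p0[...,2]>70)&(p0[...,2]<150);print('start',x,k.sum(),np.percentile(p0[...,2][k],[10,50,90]).round(1))
```

```text
[405.2  39.1 290.9] [-1.799e+02 -1.000e-01  1.451e+02] 26.2 F [-0.6  0.9 -0.9] w -0.1 g 0.0 q6 [ 0.54  0.29 -0.89  2.04  0.28  0.93  0.47]
-25 224 [79.1 80.9 82.3]
-15 226 [79.1 80.7 82.2]
-15 226 [79.1 80.7 82.2]
114 237 [75.  78.8 80.9]
start -25 219 [79.  80.7 82.2]
start -15 227 [78.9 80.8 82.3]
start 114 237 [75.3 78.7 80.7]
```

View pics/s16c.png

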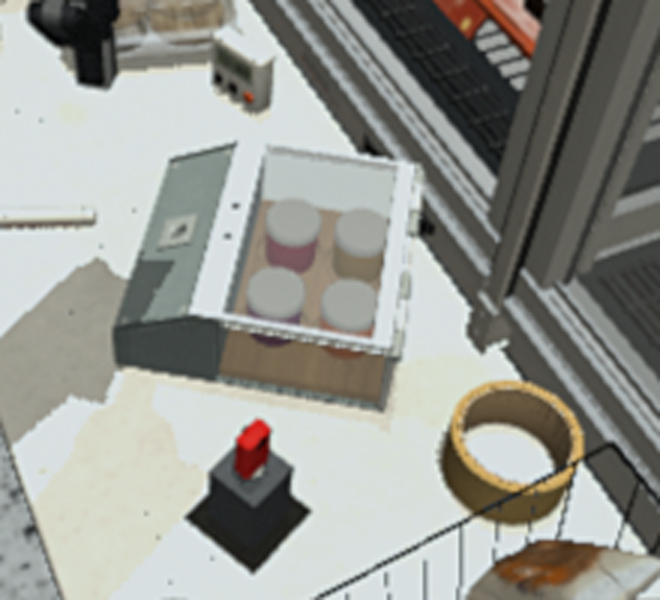

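The crop shows the lid shut at the same height as at the start. Four jars are in their wells, with the red one at about (293,235), and the key stands in its stand at (253,450).

```bash
python3 -c "
from cell import *
print(finish_job())"
```

```text
the job is handed in; nothing more can be done
None
```

I opened the case with the key, stood the red jar upright in the empty well, shut the lid until it latched and seated the key back in its stand. I handed the job in at about 26 s; the hand-in call returned no verdict.

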